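# Index the microscope's specimen table to the next slot

## Task

Bring the next specimen under the microscope: with a fingertip press the red cap of the indexing plunger down to free the round table, swing the table clockwise (seen from above) to the next slot, and let the plunger spring right back up so that it locks there; stop at that slot and do not turn the table the other way. Keep the specimens standing in their nests (none lifted or tipped), do not knock the microscope, and leave the wash bottle, jar and brush where they are.

Things in the scene. Friction and masses are not known exactly. Their poses are not given: they have to be found in the camera images.
- stage: Fixed stand: black base plate 310 x 325 x 16 mm (y from -150 to +175 mm), grey pedestal, and on it a fixed steel index ring, outer radius 112 mm, 10 mm thick, top 46 mm above the bench, with six slots 11 mm wide in its rim, 60 degrees apart. Origin: at bench height under the ring's middle, on the table's turning axis; z up.
- microscope: Stereo microscope fixed to the stand, origin as the stand's; all of it on the +y side of the table's axis. In the stand's frame (mm): objective and ring light (84 across) over x 0, y 58, lowest point 166 above the bench; cream head x -53 to 53, y 0 to 116; eyepieces reach x -107, z 360; chrome post 32 thick at x 118, y 130, to z 391.
- index_table (a joint): Angle (rad) of the round table: 0 at the start, locked in its first slot, growing clockwise seen from above. Slots every 60 degrees: the next is at 1.047. A locked table has about 0.015 rad of play either way. It turns with light friction (0.12 N m, about 1 N at the cap) and stays where it is left.
- table_center (a point): On the table's vertical axis, on its upper face 58 mm above the bench. Aluminium disc, radius 82 mm, 8 mm thick, with an arm out to 137 mm from the axis that carries plunger and thumb lug. Turns with the table: x points along the arm to the plunger, z up.
- plunger (a joint): How far the plunger is pressed down (m): 0 up (tooth in a slot, table locked), 0.010 fully down; beyond 0.008 the table is free. Spring: 4 N at the top to 9 N fully down. Let go between slots, its tooth rides under the ring and it stays about 0.008 down with the table free, until it meets a slot and snaps up by itself, locking the table.
- plunger_cap: Red plastic cap of the plunger, 30 mm across, 10 mm high, its axis 118 mm from the table's axis. Origin: centre of its underside; z up; moves with plunger and table. Below it a dark collar 25 mm across, top 70 mm above the bench.
- cap_top (a point): Centre of the cap's flat top: 92 mm above the bench when up, 82 mm when fully pressed.
- lug_top (a point): Middle of the top edge of the thumb lug, an upright steel plate on the table's arm on the cap's clockwise side, against which a finger may push to swing the table: 36 mm long along the arm, 6 mm thick, top 112 mm above the bench (20 mm above the raised cap). Its face towards the cap is 27 mm from the cap's axis.
- view_point (a point): Point on the microscope's optical axis at the height of the table's upper face, 58 mm from the table's axis. Fixed to the stand. The six nests lie 58 mm from the table's axis, 60 degrees apart, each marked by three brass pins 6 mm high.
- specimen_red: Red resin-mounted specimen, a disc 30 mm across and 18 mm high of about 25 g, loose, standing in a nest on the table under the microscope at the start. Origin: centre of its underside; z up.
- specimen_orange: Orange resin-mounted specimen, a disc 30 mm across and 18 mm high of about 25 g, loose, standing in a nest on the table one place before the microscope: the next one to be viewed. Origin: centre of its underside; z up.
- specimen_black: Black resin-mounted specimen, a disc 30 mm across and 18 mm high of about 25 g, loose, standing in a nest on the table. Origin: centre of its underside; z up.
- specimen_blue: Blue resin-mounted specimen, a disc 30 mm across and 18 mm high of about 25 g, loose, standing in a nest on the table. Origin: centre of its underside; z up.
- wash_bottle: White plastic wash bottle with a red cap and a bent spout, 66 mm across, 200 mm high, loose, standing left of the stand. Origin: centre of its underside; z up.
- sample_jar: Small jar with a red lid, 48 mm across, 58 mm high, loose, standing right of the stand. Origin: centre of its underside; z up.
- dust_brush: Dusting brush with a wooden handle, 150 mm long, loose, lying on the bench at the near right. Origin: its underside, at mid length; x along the brush.

How it is judged:
By the outcome, as a careful person would: the job done as asked, in the order asked, and still so for the second after the job is handed in, with the robot touching nothing.
It also fails if it takes over 45 s, if anything falls off the work surface, if the arm or the gripper's body presses on something with over 40 N, if the wrist force passes 120 N, or if a joint passes its speed limit or range.

## Robot

A 6-joint arm with a two-finger parallel gripper is mounted at the origin on the work surface. World frame = base frame: x ahead of the robot, y to its left, z up, the work surface at z = 0. Lengths are in m, angles in rad, forces in N, time in s.
With the tool pointing down it reaches from about 0.3 to 0.875 m from the base axis. Payload 6.4 kg.
Tool frame: the origin (TCP) lies midway between the tips of the shut fingers; the grasp point (between the pads) lies 19 mm behind it; x points along the fingers, y is the direction in which the jaws open and shut, and the axes are right-handed (so a half turn about x gives the same grasp; the last joint's range is limited). The gripper opens to 85 mm and grips with 20 to 120 N. Pads are 22 mm wide; open, the fingers measure 114 mm over their backs; the gripper's body (76 mm by 85 mm) begins 54 mm behind the grasp point. The pads swing forward as they close: fully open they stand 13 mm farther back than shut.
Start: joints at [-1.401, 0.181, 1.607, -0, 1.354, -0.206], TCP at [0.211, -0.535, 0.231] pointing down, gripper open.
Joint ranges: [-2.99, 2.99], [-0.89, 2.07], [0.3, 2.58], [-1.14, 4.28], [0, 2.63], [-3.12, 3.12]. Speed limits (rad/s): [2.57, 2.57, 3.01, 3.14, 3.14, 3.14].

## Interface

Orientations are given as a unit quaternion [w, x, y, z].
In Python, from bench import ctrl gives the robot as it stands.
- The arm moves only by the tool step_arm, never from a script. Its argument "motion" is a list of rows, each a list of 7 numbers: the shift along the tool's x, y, z in mm, then the turn, a rotation vector about the tool's x, y, z in degrees, then the closure in counts, from 0 (fully open) to 255 (shut). In form: [[tx, ty, tz, rx, ry, rz, hand], ...]. A call has 1 to 10 rows; each row is the pose to reach, as a shift and turn from the pose commanded when the call began, along the tool's axes at that moment; what a row does not reach only later rows make up. A row lasts 1/8 s, in which the tool goes at most 62.5 mm and 10.7 degrees, less where a joint would pass 70% of its speed; a pose out of reach is approached as far as the arm can. A call with a gripper value outside its range is refused whole. The fingers move at their own pace and stop on an object; the grip force is fixed at half the most. Time passes only in rows, so rows that repeat a pose let the fingers close. It gives the time, the measured TCP pose, the force and the opening at its end, in the units of the state.
- ctrl.get_obs(): the state, without advancing time (a new reading comes with each control period).
- ctrl.camera(name): name is "scene" or "side" or "wrist"; returns (picture, depth): 384x512x3 uint8, red, green, blue; 384x512 float32, m along the optical axis (not along the pixel's ray), 0 where there is no reading.
- ctrl.camera_info(name): a dict with "fx", "fy", "cx", "cy" (pixels), "T" (4x4, takes a point from camera to world coordinates); the wrist camera has in their place "hand_eye" (4x4, takes a point from camera to tool coordinates, whose origin is the TCP and whose axes are the tool frame's). Camera axes: x right, y down, z forward; pixel columns grow to the right and rows downward; lengths in m; the calibration is good to about 2 mm. A picture is of the moment at which its call begins: read the wrist's pose just before it. camera_info takes no time and is no camera call.
- ctrl.hand_in(): hands the job in, once; it reports no verdict.
The state is a dict: "time_s": time; "q": joint angles; "dq": joint speeds; "joint_efforts": joint torques, N m; "eef_pos": TCP position; "eef_rot": TCP orientation; "wrist_force": force on the tool from outside, world axes, zero at the start; "torque": the same for the moment, N m; "opening": opening from 0.0 (shut) to 1.0 (fully open).
Only numpy, scipy, OpenCV 4.12 (cv2) and the standard library are available. Lean on these libraries where they do the work, as an engineer would, in place of code of your own. Each camera call takes 0.05 s, during which the arm holds its last target. There are 200 camera calls.

## Working session

There is one attempt and no reset: what is moved stays moved. The work goes in short steps, Python scripts to look and compute and a tool call to move; the robot and the scene stay as the last step left them, time stands still between calls to the robot, and variables do not carry over. Pictures are saved under pics/ and viewed, about 8 in all and at most 12, crops included, and the job is handed in when it is done.

Besides the shell and the picture viewer there is one more tool, called after ">>>" as name(argument=value, ...) on one line, values as JSON. step_arm: Moves the arm, as the interface text tells. Its arguments: {"type":"object","properties":{"motion":{"type":"array","items":{"type":"array","items":{"type":"number"}}}},"required":["motion"]}

```bash
mkdir -p pics; ls; python3 - <<'E'
from bench import ctrl
import cv2,numpy as np
o=ctrl.get_obs(); print({k:np.round(v,3) for k,v in o.items()})
ims=[]
for n in ("scene","side"):
    p,d=ctrl.camera(n); np.savez(f"pics/{n}0.npz",p=p,d=d); cv2.imwrite(f"pics/{n}0.png",p[...,::-1]); i=ctrl.camera_info(n); print(n,i)
E
```

```text
pics
{'time_s': np.float64(0.0), 'q': array([-1.401,  0.182,  1.608, -0.   ,  1.354, -0.206]), 'dq': array([-0.   , -0.001, -0.001, -0.001, -0.001,  0.   ]), 'joint_efforts': array([-0.0000e+00, -4.4487e+01, -3.5134e+01, -0.0000e+00,  9.0000e-03,
        0.0000e+00]), 'eef_pos': array([ 0.211, -0.534,  0.23 ]), 'eef_rot': array([ 0.131,  0.695,  0.133, -0.695]), 'wrist_force': array([-0.625,  1.119, -0.399]), 'torque': array([-0.008, -0.056, -0.023]), 'opening': np.float64(1.002)}
scene {'fx': 493.6121922631606, 'fy': 493.6121922631606, 'cx': 256.8544325151136, 'cy': 194.882527782907, 'T': array([[ 2.88739728e-02,  6.67221588e-01, -7.44299433e-01,
         1.61911484e+00],
       [ 9.99582558e-01, -2.00193914e-02,  2.08310644e-02,
         1.18962208e-02],
       [-1.00148580e-03, -7.44590207e-01, -6.67521101e-01,
         1.06737038e+00],
       [ 0.00000000e+00,  0.00000000e+00,  0.00000000e+00,
         1.00000000e+00]])}
side {'fx': 366.65288669473733, 'fy': 366.65288669473733, 'cx': 256.4028982433482, 'cy': 190.25492308161012, 'T': array([[ 0.9986014 , -0.04766023,  0.02288536,  0.50824528],
       [-0.04894684, -0.66977016,  0.74095353, -0.71682809],
       [-0.01998608, -0.7410374 , -0.67116624,  0.77240662],
       [ 0.        ,  0.        ,  0.        ,  1.        ]])}
```

View pics/scene0.png

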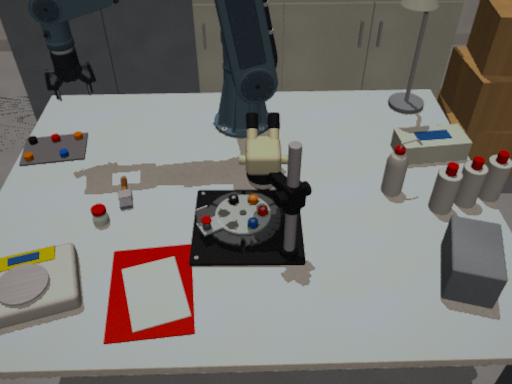

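View pics/side0.png

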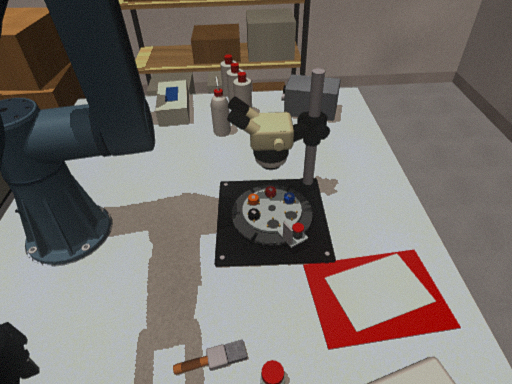

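```bash
cat > h.py <<'E'
import numpy as np,cv2
from bench import ctrl
def cloud(n,d,T=None):
    i=ctrl.camera_info(n); v,u=np.mgrid[:d.shape[0],:d.shape[1]]
    P=np.stack([(u-i["cx"])*d/i["fx"],(v-i["cy"])*d/i["fy"],d],-1)
    T=i["T"] if T is None else T
    return P@T[:3,:3].T+T[:3,3]
def cast(n,u,v,z):
    i=ctrl.camera_info(n);T=i["T"]; r=T[:3,:3]@[(u-i["cx"])/i["fx"],(v-i["cy"])/i["fy"],1]
    return T[:3,3]+r*(z-T[2,3])/r[2]
def blobs(p,box,col,amin=6):
    h=cv2.cvtColor(p,cv2.COLOR_RGB2HSV); H,S,V=[h[...,k].astype(int) for k in range(3)]
    m={"red":((H<7)|(H>172))&(S>140)&(V>70),"orange":(H>8)&(H<20)&(S>150)&(V>120),"blue":(H>100)&(H<125)&(S>150)&(V>50)}[col]
    k=np.zeros_like(m);x0,y0,x1,y1=box;k[y0:y1,x0:x1]=1
    n,l,s,c=cv2.connectedComponentsWithStats((m&k).astype(np.uint8))
    return [(l==j,c[j],s[j,4]) for j in range(1,n) if s[j,4]>=amin]
E
python3 - <<'E'
from h import *
for n,box in (("scene",(185,180,310,270)),("side",(210,175,340,270))):
    z=np.load(f"pics/{n}0.npz");p,d=z["p"],z["d"];C=cloud(n,d)
    for col in("red","orange","blue"):
        for m,c,a in blobs(p,box,col):
            q=C[m&(d>0)]; top=q[q[:,2]>np.percentile(q[:,2],60)-.003]
            print(n,col,c.round(1),a,"med",np.median(q,0).round(4),"top mid",((top.max(0)+top.min(0))/2).round(4),"cast.076",cast(n,*c,.074)[:2].round(4),"cast.09",cast(n,*c,.09)[:2].round(4))
    # base plate: z 0.010..0.022, dark
    x0,y0,x1,y1=box;k=np.zeros(d.shape,bool);k[y0-5:y1+5,x0-5:x1+5]=1
    m=k&(p.max(-1)<60)&(abs(C[...,2]-.016)<.006); r=cv2.minAreaRect(C[m][:,:2].astype(np.float32)*1000);print(n,"plate",r,cv2.boxPoints(r).round(0).tolist())
    m=k&(abs(C[...,2]-.058)<.005)&(p.min(-1)>110); print("disc",m.sum(),cv2.minEnclosingCircle(C[m][:,:2].astype(np.float32)*1000))
    x0,y0=box[:2];cv2.imwrite(f"pics/{n}crop.png",cv2.resize(p[box[1]:box[3],box[0]:box[2],::-1],None,fx=4,fy=4,interpolation=cv2.INTER_CUBIC))
a=cv2.imread("pics/scenecrop.png");b=cv2.imread("pics/sidecrop.png");cv2.imwrite("pics/both.png",cv2.resize(np.vstack([a,np.pad(b,((0,0),(0,a.shape[1]-b.shape[1]),(0,0))) if b.shape[1]<a.shape[1] else b[:,:a.shape[1]]]),None,fx=.8,fy=.8))
E
```

```text
scene red [262.1 210.6] 67 med [0.5822 0.0557 0.0748] top mid [0.5753 0.056  0.0773] cast.076 [0.5806 0.0562] cast.09 [0.5974 0.0555]
scene red [205.6 219.4] 69 med [ 0.631  -0.1038  0.0928] top mid [ 0.6303 -0.1045  0.0937] cast.076 [ 0.6122 -0.1066] cast.09 [ 0.6284 -0.1047]
scene red [187.4 257. ] 142 med [ 0.6901 -0.1593  0.0041] top mid [ 0.6901 -0.1578  0.0104] cast.076 [ 0.7518 -0.1478] cast.09 [ 0.7658 -0.1452]
scene orange [252.4 197. ] 47 med [0.5244 0.0283 0.0761] top mid [0.5218 0.0295 0.0777] cast.076 [0.5207 0.0294] cast.09 [0.5384 0.0291]
scene blue [252.8 223. ] 71 med [0.6311 0.0284 0.0738] top mid [0.624  0.0287 0.0762] cast.076 [0.6303 0.0279] cast.09 [0.6463 0.0276]
scene plate ((571.775146484375, 12.97491455078125), (321.1631774902344, 316.4154052734375), 88.685791015625) [[410.0, -144.0], [726.0, -151.0], [734.0, 170.0], [417.0, 177.0]]
disc 984 ((585.7314453125, -25.665987014770508), 110.27972412109375)
side red [270.5 190.5] 55 med [0.5724 0.049  0.0745] top mid [0.5721 0.0531 0.0741] cast.076 [0.572  0.0504] cast.09 [0.5705 0.0328]
side red [297.8 227.1] 95 med [ 0.6273 -0.1079  0.0911] top mid [ 0.627  -0.1076  0.0915] cast.076 [ 0.6304 -0.093 ] cast.09 [ 0.6276 -0.1073]
side red [322.6 265.7] 271 med [ 0.6898 -0.1636  0.0022] top mid [ 0.6859 -0.1626  0.0052] cast.076 [ 0.6715 -0.215 ] cast.09 [ 0.6677 -0.2265]
side orange [252.7 197.2] 50 med [0.5189 0.0244 0.075 ] top mid [0.5211 0.0261 0.0749] cast.076 [0.5205 0.0263] cast.09 [0.5202 0.0092]
side blue [288.7 197.9] 72 med [0.6198 0.016  0.074 ] top mid [0.6199 0.0227 0.0751] cast.076 [0.6196 0.0163] cast.09 [ 6.17e-01 -5.00e-04]
side plate ((570.567138671875, 7.0666656494140625), (325.7501525878906, 308.2835693359375), 88.94265747070312) [[413.0, -153.0], [722.0, -159.0], [728.0, 167.0], [419.0, 173.0]]
disc 1063 ((577.5195922851562, -31.546314239501953), 110.60003662109375)
```

View pics/both.png

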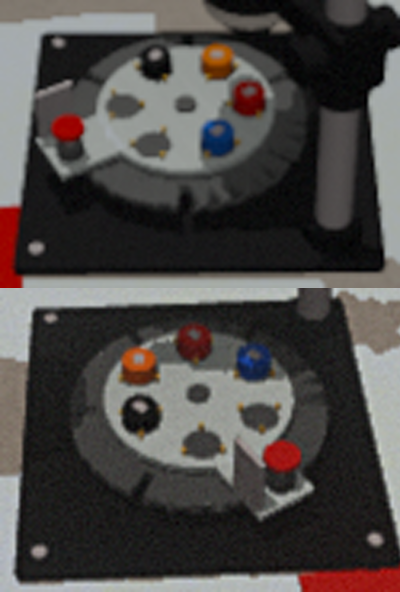

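```bash
python3 - <<'E'
from h import *
from scipy.spatial.transform import Rotation as R
for n in("scene","side"):
    z=np.load(f"pics/{n}0.npz");C=cloud(n,z["d"]).reshape(-1,3)
    s=C[(C[:,0]>.4)&(C[:,0]<.75)&(C[:,1]>-.12)&(C[:,1]<.2)&(C[:,2]>.15)&(C[:,2]<.42)]
    for a in np.arange(.4,.72,.04):
        q=s[(s[:,0]>=a)&(s[:,0]<a+.04)]
        if len(q): print(n,round(a,2),len(q),"y",np.percentile(q[:,1],[1,99]).round(3),"z",np.percentile(q[:,2],[1,99]).round(3))
o=ctrl.get_obs();M=R.from_quat(o["eef_rot"],scalar_first=True).as_matrix();print(M.round(3),o["eef_pos"])
E
```

```text
scene 0.44 1 y [0.015 0.015] z [0.343 0.343]
scene 0.48 394 y [0.014 0.1  ] z [0.312 0.351]
scene 0.52 385 y [0.013 0.101] z [0.296 0.325]
scene 0.56 471 y [-0.006  0.118] z [0.173 0.306]
scene 0.6 1118 y [0.012 0.109] z [0.19  0.305]
scene 0.64 153 y [0.079 0.168] z [0.223 0.392]
scene 0.68 1313 y [0.08  0.169] z [0.156 0.393]
side 0.44 82 y [0.01  0.094] z [0.323 0.341]
side 0.48 516 y [0.009 0.089] z [0.275 0.349]
side 0.52 855 y [0.006 0.087] z [0.188 0.318]
side 0.56 906 y [-0.012  0.087] z [0.171 0.303]
side 0.6 431 y [0.005 0.098] z [0.191 0.303]
side 0.64 561 y [0.079 0.155] z [0.156 0.39 ]
side 0.68 961 y [0.077 0.131] z [0.154 0.391]
[[-0.     0.367 -0.93 ]
 [ 0.002 -0.93  -0.367]
 [-1.    -0.002 -0.   ]] [ 0.2109647  -0.53436323  0.23046281]
```

```bash
cat >> h.py <<'E'
from scipy.spatial.transform import Rotation as R
CEN=np.array([.572,-.004])
def rel(*targets):
    "targets (x,y,z,heading_deg of tool y), tool straight down -> move numbers"
    o=ctrl.get_obs();M=R.from_quat(o["eef_rot"],scalar_first=True).as_matrix()
    print("t",round(float(o["time_s"]),2),"pos",o["eef_pos"].round(4),"head",np.degrees(np.arctan2(M[1,1],M[0,1])).round(1),"F",o["wrist_force"].round(1),"open",round(float(o["opening"]),2))
    for x,y,z,h in targets:
        a=np.radians(h);Y=np.array([np.cos(a),np.sin(a),0]);X=np.array([0,0,-1.]);G=np.stack([X,Y,np.cross(X,Y)],1)
        print((M.T@(np.array([x,y,z])-o["eef_pos"])*1000).round(1),np.degrees(R.from_matrix(M.T@G).as_rotvec()).round(1))
def pol(theta,r,off,z,head=None):
    "arm angle theta deg (world), radius, clockwise offset off (m)"
    t=np.radians(theta);e=np.array([np.cos(t),np.sin(t)]);c=np.array([np.sin(t),-np.cos(t)])
    p=CEN+r*e+off*c
    return (p[0],p[1],z,theta if head is None else head)
E
python3 -c "
from h import *
rel((.63,-.24,.2,-61.2),pol(-61.2,.118,.008,.125))"
```

```text
t 0.1 pos [ 0.211  -0.5344  0.2305] head -68.5 F [ 0.  -0.3 -0.6] open 1.0
[  30.8 -120.  -497.8] [-7.3 -0.   0.1]
[ 106.  -242.6 -537.4] [-7.3 -0.   0.1]
```

>>> step_arm(motion=[[30, -120, -498, -7.3, 0, 0, 255], [30, -120, -498, -7.3, 0, 0, 255], [30, -120, -498, -7.3, 0, 0, 255], [30, -120, -498, -7.3, 0, 0, 255], [30, -120, -498, -7.3, 0, 0, 255], [30, -120, -498, -7.3, 0, 0, 255], [30, -120, -498, -7.3, 0, 0, 255], [30, -120, -498, -7.3, 0, 0, 255], [30, -120, -498, -7.3, 0, 0, 255], [30, -120, -498, -7.3, 0, 0, 255]])

```text
time_s: 1.35
eef_pos: [0.6303, -0.2397, 0.2004]
eef_rot: [-0.176, -0.684, -0.177, 0.685]
wrist_force: [-0.3, -0.7, 0.1]
opening: 0.001
```

```bash
python3 - <<'E'
from h import *
rel((.63,-.24,.2,-61.2),pol(-61.2,.118,.008,.125))
print(ctrl.get_obs()["q"].round(3))
a,_=ctrl.camera("scene");b,_=ctrl.camera("side")
cv2.imwrite("pics/two.png",np.hstack([a[:300,100:400],b[:300,100:450]])[...,::-1])
E
```

```text
t 1.35 pos [ 0.6303 -0.2397  0.2004] head -61.1 F [-0.3 -0.7  0.1] open 0.0
[0.4 0.2 0.4] [0.1 0.1 0.1]
[  75.4 -116.4  -54.8] [0.1 0.1 0.1]
[-0.539  0.424  1.363 -0.     1.357  0.527]
```

View pics/two.png

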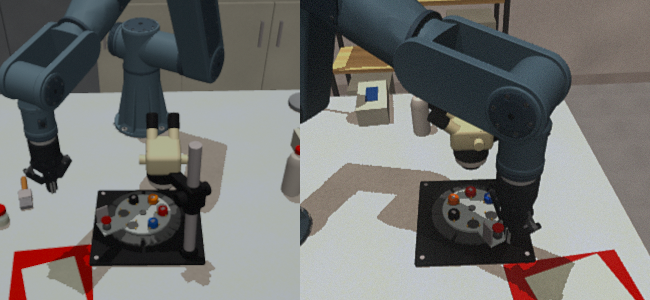

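```bash
python3 - <<'E'
from h import *
S=[]
for n in("scene","side"):
    p,d=ctrl.camera(n);C=cloud(n,d).reshape(-1,3);S.append(C)
    for a in np.arange(.2,.8,.06):
        q=C[(C[:,0]>=a)&(C[:,0]<a+.06)&(C[:,2]>.2)&(C[:,2]<.9)&(C[:,1]>-.45)&(C[:,1]<(.0 if a>.4 else .25))]
        if len(q)>5: print(n,round(a,2),len(q),"y",np.percentile(q[:,1],[1,99]).round(3),"z",np.percentile(q[:,2],[1,99]).round(3))
C=np.vstack(S)
for z in np.arange(.1,.6,.05):
    q=C[(C[:,2]>z)&(C[:,2]<z+.05)&(C[:,0]>.5)&(C[:,0]<.8)&(C[:,1]>-.4)&(C[:,1]<-.03)]
    if len(q)>5: print("wrist z",round(z,2),"x",np.percentile(q[:,0],[1,99]).round(3),"y",np.percentile(q[:,1],[1,99]).round(3))
E
```

```text
scene 0.2 1728 y [0.083 0.215] z [0.322 0.555]
scene 0.26 635 y [0.095 0.18 ] z [0.468 0.576]
scene 0.38 257 y [-0.17  -0.026] z [0.575 0.631]
scene 0.44 1707 y [-0.216 -0.063] z [0.518 0.634]
scene 0.5 1827 y [-0.253 -0.097] z [0.51  0.605]
scene 0.56 1449 y [-0.293 -0.003] z [0.258 0.588]
scene 0.62 4768 y [-0.307 -0.168] z [0.22  0.571]
scene 0.68 408 y [-0.234 -0.196] z [0.49  0.556]
side 0.2 2310 y [0.075 0.193] z [0.329 0.562]
side 0.26 226 y [-0.128  0.167] z [0.47  0.624]
side 0.32 1087 y [-0.161 -0.122] z [0.572 0.629]
side 0.38 2295 y [-0.198 -0.153] z [0.544 0.629]
side 0.44 3929 y [-0.235 -0.133] z [0.508 0.623]
side 0.5 4379 y [-0.271 -0.126] z [0.492 0.598]
side 0.56 7070 y [-0.311 -0.01 ] z [0.248 0.583]
side 0.62 4942 y [-0.316 -0.187] z [0.223 0.571]
side 0.68 233 y [-0.237 -0.209] z [0.495 0.556]
wrist z 0.1 x [0.59  0.611] y [-0.136 -0.104]
wrist z 0.2 x [0.607 0.645] y [-0.27  -0.217]
wrist z 0.25 x [0.591 0.666] y [-0.299 -0.188]
wrist z 0.3 x [0.591 0.667] y [-0.283 -0.202]
wrist z 0.35 x [0.59  0.667] y [-0.282 -0.203]
wrist z 0.4 x [0.59  0.671] y [-0.282 -0.203]
wrist z 0.45 x [0.522 0.686] y [-0.312 -0.156]
wrist z 0.5 x [0.502 0.694] y [-0.315 -0.108]
wrist z 0.55 x [0.501 0.677] y [-0.305 -0.108]
```

>>> step_arm(motion=[[0, -40, -18, 0, 0, 0, 255], [0, -80, -36, 0, 0, 0, 255], [0, -116.4, -55, 0, 0, 0, 255], [0, -116.4, -55, 0, 0, 0, 255], [30, -116.4, -55, 0, 0, 0, 255], [60, -116.4, -55, 0, 0, 0, 255], [80, -116.4, -55, 0, 0, 0, 255], [90, -116.4, -55, 0, 0, 0, 255], [95, -116.4, -55, 0, 0, 0, 255], [95, -116.4, -55, 0, 0, 0, 255]])

```text
time_s: 2.8
eef_pos: [0.6227, -0.1123, 0.1068]
eef_rot: [0.176, 0.685, 0.176, -0.685]
wrist_force: [0.2, -0.2, 0.6]
opening: 0.005
```

```bash
python3 - <<'E'
from h import *
rel(pol(-61.2,.118,.008,.09),pol(-61.2,.118,.008,.082))
a,_=ctrl.camera("scene");b,_=ctrl.camera("side");w,_=ctrl.camera("wrist")
f=lambda p,x,y,s,k:cv2.resize(p[y:y+s,x:x+s],(k,k),interpolation=cv2.INTER_CUBIC)
cv2.imwrite("pics/three.png",np.hstack([f(a,150,130,130,390),f(b,210,120,130,390)])[...,::-1])
cv2.imwrite("pics/w1.png",w[...,::-1])
E
```

```text
t 2.8 pos [ 0.6227 -0.1123  0.1068] head -61.2 F [ 0.2 -0.2  0.6] open 0.0
[16.8 -1.3  0.3] [ 0. -0. -0.]
[24.8 -1.3  0.3] [ 0. -0. -0.]
```

View pics/three.png

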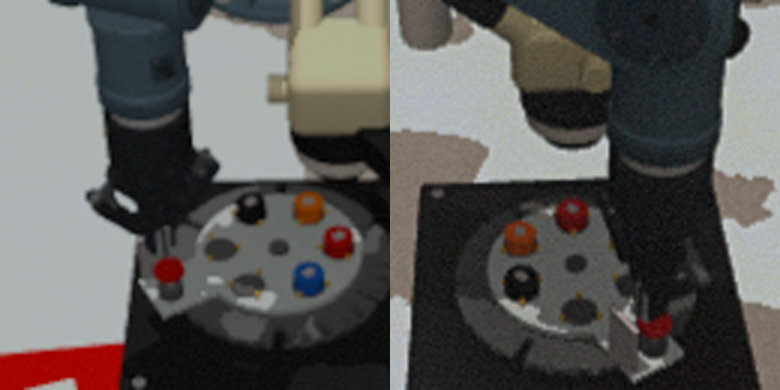

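View pics/w1.png

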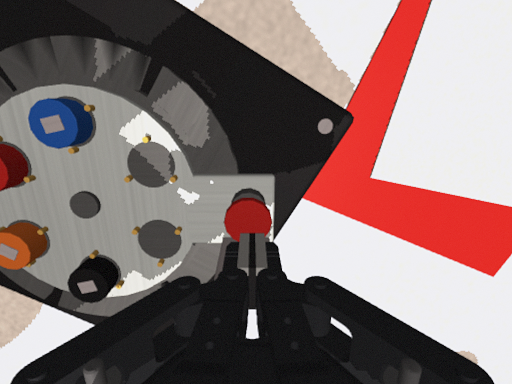

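>>> step_arm(motion=[[14, -1, 0, 0, 0, 0, 255], [17, -1, 0, 0, 0, 0, 255], [20, -1, 0, 0, 0, 0, 255], [22, -1, 0, 0, 0, 0, 255], [23, -1, 0, 0, 0, 0, 255], [23, -1, 0, 0, 0, 0, 255]])

```text
time_s: 3.7
eef_pos: [0.6222, -0.1111, 0.0841]
eef_rot: [0.176, 0.685, 0.176, -0.685]
wrist_force: [-1.4, 0.4, 7.9]
opening: -0.001
```

>>> step_arm(motion=[[1, 0, 0, 0, 0, 0, 255], [1.5, 0, 0, 0, 0, 0, 255], [1.5, 0, 0, 0, 0, 0, 255]])

```text
time_s: 4.08
eef_pos: [0.6223, -0.1111, 0.0828]
eef_rot: [0.176, 0.685, 0.176, -0.685]
wrist_force: [-2.8, 0.9, 8.4]
opening: -0.002
```

```bash
python3 - <<'E'
from h import *
for th in (-64,-67,-70,-73,-76,-79,-82,-85): rel(pol(th,.118,.012,.0825))
E
```

```text
t 4.08 pos [ 0.6223 -0.1111  0.0828] head -61.2 F [-2.8  0.9  8.4] open -0.0
[ 0.3 -0.8 10.3] [ 2.8 -0.  -0. ]
t 4.08 pos [ 0.6223 -0.1111  0.0828] head -61.2 F [-2.8  0.9  8.4] open -0.0
[ 0.3 -1.9 16.4] [ 5.8 -0.  -0. ]
t 4.08 pos [ 0.6223 -0.1111  0.0828] head -61.2 F [-2.8  0.9  8.4] open -0.0
[ 0.3 -3.3 22.4] [ 8.8 -0.  -0. ]
t 4.08 pos [ 0.6223 -0.1111  0.0828] head -61.2 F [-2.8  0.9  8.4] open -0.0
[ 0.3 -5.  28.4] [11.8 -0.  -0. ]
t 4.08 pos [ 0.6223 -0.1111  0.0828] head -61.2 F [-2.8  0.9  8.4] open -0.0
[ 0.3 -7.1 34.3] [14.8 -0.  -0. ]
t 4.08 pos [ 0.6223 -0.1111  0.0828] head -61.2 F [-2.8  0.9  8.4] open -0.0
[ 0.3 -9.4 40. ] [17.8 -0.  -0. ]
t 4.08 pos [ 0.6223 -0.1111  0.0828] head -61.2 F [-2.8  0.9  8.4] open -0.0
[  0.3 -12.   45.6] [20.8 -0.1 -0. ]
t 4.08 pos [ 0.6223 -0.1111  0.0828] head -61.2 F [-2.8  0.9  8.4] open -0.0
[  0.3 -15.   51.1] [23.8 -0.1 -0. ]
```

>>> step_arm(motion=[[0.5, -0.3, 4, 1, 0, 0, 255], [0.5, -0.8, 10, 2.8, 0, 0, 255], [0.5, -1.9, 16.4, 5.8, 0, 0, 255], [0.5, -3.3, 22.4, 8.8, 0, 0, 255], [0.5, -5, 28.4, 11.8, 0, 0, 255], [0.5, -7, 34.3, 14.8, 0, 0, 255], [0.5, -9.4, 40, 17.8, 0, 0, 255], [0.5, -12, 45.6, 20.8, 0, 0, 255], [0.5, -12, 45.6, 20.8, 0, 0, 255]])

```text
time_s: 5.2
eef_pos: [0.5766, -0.1222, 0.0825]
eef_rot: [0.049, 0.706, 0.049, -0.705]
wrist_force: [-1.1, 2.5, 7.1]
opening: -0.001
```

```bash
cat > cap.py <<'E'
from h import *
def report(tag):
    for n,box in (("scene",(185,180,310,250)),("side",(210,175,340,250))):
        p,d=ctrl.camera(n);C=cloud(n,d)
        for col in("red","orange","blue"):
            for m,c,a in blobs(p,box,col,10):
                q=np.median(C[m&(d>0)],0);v=q[:2]-CEN
                print(n,col,c.round(0),a,q.round(4),"r",np.hypot(*v).round(3),"ang",np.degrees(np.arctan2(v[1],v[0])).round(1))
        # lug: points above 98 mm on the arm ring (only useful when finger is away)
    w,_=ctrl.camera("wrist");cv2.imwrite(f"pics/w{tag}.png",w[...,::-1])
E
python3 -c "
from cap import *
rel();report('a')"
```

```text
t 5.2 pos [ 0.5766 -0.1222  0.0825] head -82.0 F [-1.1  2.5  7.1] open -0.0
scene red [202. 212.] 47 [ 0.5907 -0.1168  0.0832] r 0.114 ang -80.6
scene red [261. 216.] 70 [0.6038 0.0519 0.0744] r 0.064 ang 60.4
scene red [188. 247.] 35 [ 0.6534 -0.1604  0.0044] r 0.176 ang -62.5
scene orange [258. 200.] 27 [0.5377 0.0458 0.0762] r 0.061 ang 124.6
scene blue [245. 225.] 70 [0.6388 0.0058 0.0748] r 0.068 ang 8.3
side red [283. 236.] 37 [ 0.5894 -0.129   0.0814] r 0.126 ang -82.1
side blue [294. 204.] 45 [ 0.6322 -0.0082  0.0734] r 0.06 ang -4.0
```

View pics/wa.png

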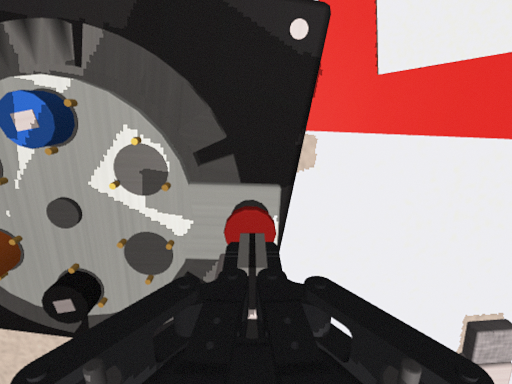

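>>> step_arm(motion=[[-8, 0, 0, 0, 0, 0, 255], [-16.5, 0, 0, 0, 0, 0, 255], [-16.5, 0, 0, 0, 0, 0, 255]])

```text
time_s: 5.72
eef_pos: [0.5764, -0.1228, 0.0985]
eef_rot: [0.05, 0.706, 0.049, -0.705]
wrist_force: [0.2, 0.0, 0.0]
opening: 0.003
```

```bash
python3 - <<'E'
from cap import *
report('b')
rel(*[pol(th,.118,.016,.099) for th in range(-82,-114,-3)])
E
```

```text
scene red [202. 211.] 61 [ 0.5882 -0.1176  0.0852] r 0.115 ang -81.9
scene red [261. 216.] 70 [0.6032 0.0519 0.0751] r 0.064 ang 60.8
scene red [188. 247.] 35 [ 0.653  -0.1601  0.0054] r 0.176 ang -62.6
scene orange [258. 200.] 26 [0.54  0.047 0.077] r 0.06 ang 122.1
scene blue [245. 225.] 70 [0.6384 0.0057 0.0751] r 0.067 ang 8.3
side red [281. 235.] 68 [ 0.5844 -0.1251  0.0832] r 0.122 ang -84.2
side blue [293. 204.] 64 [ 0.6299 -0.0086  0.0738] r 0.058 ang -4.5
t 5.88 pos [ 0.5758 -0.1225  0.0974] head -82.0 F [-0.6 -0.   0.4] open 0.0
[-1.6  0.1  3.3] [0. 0. 0.]
[-1.6 -0.9  9.4] [3. 0. 0.]
[-1.6 -2.2 15.5] [6. 0. 0.]
[-1.6 -3.8 21.5] [9. 0. 0.]
[-1.6 -5.8 27.5] [12.  0.  0.]
[-1.6 -8.  33.3] [15.  0.  0.]
[ -1.6 -10.6  38.9] [18.  0.  0.]
[ -1.5 -13.5  44.5] [21.  0.  0.]
[ -1.5 -16.6  49.9] [24.  0.  0.]
[ -1.5 -20.   55.1] [27.  0.  0.]
[ -1.5 -23.7  60.1] [30.  0.  0.]
```

>>> step_arm(motion=[[-2, 0, 3.3, 0, 0, 0, 255], [-2, -0.9, 9.4, 3, 0, 0, 255], [-2, -2.2, 15.5, 6, 0, 0, 255], [-2, -3.8, 21.5, 9, 0, 0, 255], [-2, -5.8, 27.5, 12, 0, 0, 255], [-2, -8, 33.3, 15, 0, 0, 255], [-2, -10.6, 39, 18, 0, 0, 255], [-2, -13.5, 44.5, 21, 0, 0, 255], [-2, -13.5, 44.5, 21, 0, 0, 255]])

```text
time_s: 7.0
eef_pos: [0.5296, -0.1153, 0.0997]
eef_rot: [0.08, -0.702, 0.08, 0.703]
wrist_force: [0.4, -0.4, 0.2]
opening: -0.0
```

```bash
python3 - <<'E'
from cap import *
report('c')
rel(*[pol(th,.118,.016,.099) for th in range(-103,-124,-2)])
E
```

```text
scene red [203. 202.] 64 [ 0.5486 -0.116   0.0843] r 0.114 ang -101.8
scene red [257. 220.] 74 [0.6198 0.0405 0.0746] r 0.065 ang 43.0
scene red [188. 247.] 32 [ 0.6536 -0.1604  0.0047] r 0.176 ang -62.5
scene orange [262. 205.] 20 [0.5595 0.0567 0.0775] r 0.062 ang 101.6
scene blue [238. 225.] 69 [ 0.6373 -0.014   0.0744] r 0.066 ang -8.7
side red [285. 194.] 56 [0.6105 0.0338 0.0752] r 0.054 ang 44.5
side red [264. 235.] 89 [ 0.5438 -0.1212  0.0833] r 0.121 ang -103.5
side blue [293. 208.] 73 [ 0.6258 -0.0254  0.0742] r 0.058 ang -21.7
t 7.15 pos [ 0.5301 -0.1154  0.0998] head -102.9 F [ 0.8 -0.1  0.3] open 0.0
[ 0.8 -0.   0.2] [0.1 0.  0. ]
[ 0.8 -0.7  4.3] [2.1 0.  0. ]
[ 0.8 -1.4  8.4] [4.1 0.  0. ]
[ 0.8 -2.4 12.4] [6.1 0.  0. ]
[ 0.8 -3.4 16.5] [8.1 0.  0. ]
[ 0.8 -4.6 20.4] [10.1  0.   0. ]
[ 0.8 -6.  24.4] [12.1  0.   0. ]
[ 0.8 -7.4 28.3] [14.1  0.   0. ]
[ 0.8 -9.  32.1] [16.1  0.   0. ]
[  0.8 -10.8  35.9] [18.1  0.   0. ]
[  0.8 -12.7  39.6] [20.1  0.   0. ]
```

View pics/wc.png

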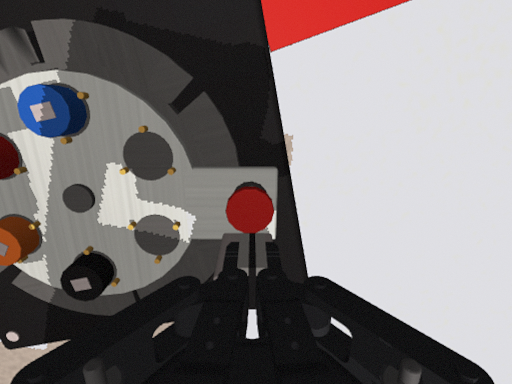

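>>> step_arm(motion=[[0, -0.7, 4.3, 2, 0, 0, 255], [0, -1.4, 8.4, 4, 0, 0, 255], [0, -2.4, 12.4, 6, 0, 0, 255], [0, -3.4, 16.5, 8, 0, 0, 255], [0, -4.6, 20.4, 10, 0, 0, 255], [0, -6, 24.4, 12, 0, 0, 255], [0, -6, 24.4, 12, 0, 0, 255]])

```text
time_s: 8.02
eef_pos: [0.5069, -0.1034, 0.0997]
eef_rot: [0.153, -0.69, 0.153, 0.691]
wrist_force: [0.5, -0.3, -0.7]
opening: -0.001
```

```bash
python3 - <<'E'
from cap import *
report('d')
rel(*[pol(th,.118,.016,.099) for th in range(-115,-126,-1)])
E
```

```text
scene red [207. 196.] 57 [ 0.5246 -0.1063  0.0845] r 0.113 ang -114.9
scene red [254. 222.] 73 [0.6278 0.0313 0.0737] r 0.066 ang 32.3
scene red [188. 247.] 32 [ 0.6537 -0.1606  0.0041] r 0.177 ang -62.4
scene orange [262. 207.] 20 [0.5706 0.0574 0.077 ] r 0.061 ang 91.3
scene blue [234. 224.] 68 [ 0.6329 -0.0254  0.0746] r 0.065 ang -19.3
side red [287. 196.] 67 [0.6153 0.0216 0.0743] r 0.05 ang 30.7
side red [255. 232.] 85 [ 0.5204 -0.1125  0.0831] r 0.12 ang -115.5
side blue [292. 211.] 76 [ 0.6217 -0.0371  0.0748] r 0.06 ang -33.6
t 8.18 pos [ 0.5071 -0.1036  0.0995] head -115.0 F [-0.1 -0.6 -0.4] open 0.01
[ 0.5  0.3 -0.7] [0.  0.1 0. ]
[0.5 0.1 1.3] [1.  0.1 0. ]
[ 0.5 -0.3  3.4] [2.  0.1 0. ]
[ 0.5 -0.7  5.4] [3.  0.1 0. ]
[ 0.5 -1.1  7.4] [4.  0.1 0. ]
[ 0.5 -1.5  9.5] [5.  0.1 0. ]
[ 0.5 -2.  11.5] [6.  0.1 0. ]
[ 0.5 -2.5 13.5] [7.  0.1 0. ]
[ 0.5 -3.  15.5] [8.  0.1 0. ]
[ 0.5 -3.6 17.5] [9.  0.1 0. ]
[ 0.5 -4.2 19.5] [10.   0.1  0. ]
```

>>> step_arm(motion=[[0, 0, 1.3, 1, 0, 0, 255], [0, -0.3, 3, 2, 0, 0, 255], [0, -0.6, 4.5, 3, 0, 0, 255], [0, -0.9, 6, 3.5, 0, 0, 255], [0, -1.2, 7.5, 4, 0, 0, 255], [0, -1.4, 8.5, 4.5, 0, 0, 255], [0, -1.5, 9.5, 5, 0, 0, 255]])

```text
time_s: 9.05
eef_pos: [0.4991, -0.0983, 0.0997]
eef_rot: [0.183, -0.682, 0.183, 0.684]
wrist_force: [-0.4, 0.2, 0.9]
opening: 0.003
```

```bash
python3 - <<'E'
from cap import *
report('e')
rel(*[pol(th,.118,.016,.099) for th in range(-119,-126,-1)])
E
```

```text
scene red [208. 192.] 54 [ 0.5143 -0.1001  0.0927] r 0.112 ang -121.0
scene red [253. 223.] 70 [0.6318 0.0284 0.0745] r 0.068 ang 28.5
scene red [188. 247.] 32 [ 0.6534 -0.1607  0.0043] r 0.177 ang -62.6
scene orange [263. 209.] 22 [0.577  0.0572 0.0768] r 0.061 ang 85.3
scene blue [232. 223.] 74 [ 0.6298 -0.0309  0.0734] r 0.064 ang -24.9
side red [288. 197.] 73 [0.6178 0.0182 0.0738] r 0.051 ang 25.8
side red [251. 229.] 81 [ 0.511  -0.1082  0.0911] r 0.121 ang -120.4
side blue [291. 213.] 77 [ 0.6186 -0.0426  0.0745] r 0.061 ang -39.6
t 9.2 pos [ 0.4993 -0.0985  0.0997] head -120.0 F [-0.3 -0.3 -0.2] open 0.0
[ 0.7  0.1 -1.8] [-1.   0.1 -0. ]
[ 0.7 -0.2  0.3] [ 0.   0.1 -0. ]
[ 0.7 -0.5  2.4] [ 1.   0.1 -0. ]
[ 0.7 -0.8  4.4] [ 2.   0.1 -0. ]
[ 0.7 -1.2  6.5] [ 3.   0.1 -0. ]
[ 0.7 -1.6  8.5] [ 4.   0.1 -0. ]
[ 0.7 -2.1 10.5] [ 5.   0.1 -0. ]
```

>>> step_arm(motion=[[0, 0, -3, 0, 0, 0, 255], [-3, 0, -4, 0, 0, 0, 255], [-25, 0, -4, 0, 0, 0, 255], [-60, 0, -4, 0, 0, 0, 255], [-90, 40, -4, 0, 0, 0, 255], [-100, 90, -4, 0, 0, 0, 255], [-100, 140, -4, 0, 0, 0, 255], [-100, 140, -4, 0, 0, 0, 255]])

```text
time_s: 10.2
eef_pos: [0.4322, -0.2247, 0.2004]
eef_rot: [-0.184, 0.683, -0.185, -0.682]
wrist_force: [0.1, 0.0, 0.4]
opening: -0.0
```

```bash
python3 - <<'E'
from cap import *
report('f')
rel()
a,_=ctrl.camera("scene");b,_=ctrl.camera("side")
cv2.imwrite("pics/fin.png",np.hstack([cv2.resize(a[110:270,80:320],(400,267)),cv2.resize(b[60:384,200:350],(250,540))[:267] if 0 else cv2.resize(b[80:384,130:350],(300,415))[148:415]])[...,::-1])
E
```

```text
scene red [208. 192.] 57 [ 0.5138 -0.1027  0.0916] r 0.115 ang -120.5
scene red [253. 223.] 70 [0.6304 0.0284 0.0748] r 0.067 ang 29.0
scene red [188. 247.] 31 [ 0.6543 -0.1608  0.0038] r 0.177 ang -62.3
scene orange [262. 209.] 15 [0.5775 0.0556 0.0778] r 0.06 ang 84.7
scene blue [232. 223.] 72 [ 0.631  -0.0309  0.0742] r 0.065 ang -24.5
side red [289. 197.] 80 [0.6198 0.017  0.074 ] r 0.052 ang 23.7
side red [250. 229.] 90 [ 0.509  -0.1078  0.0911] r 0.121 ang -121.3
side orange [273. 189.] 11 [0.579  0.0531 0.0749] r 0.058 ang 83.0
side blue [291. 212.] 83 [ 0.6189 -0.0411  0.0742] r 0.06 ang -38.4
t 10.35 pos [ 0.4335 -0.2215  0.1997] head -120.0 F [-0.8  0.3  0.5] open 0.0
```

View pics/fin.png

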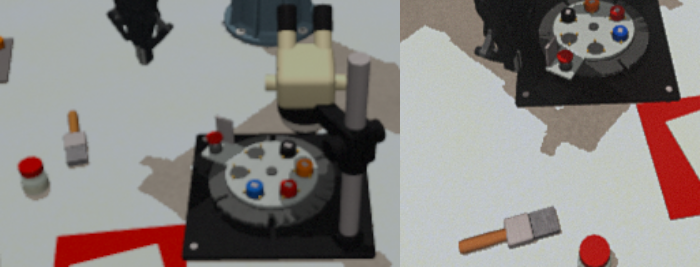

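```bash
python3 -c "
from bench import ctrl
print(ctrl.hand_in())"
```

```text
the job is handed in; nothing more can be done
None
```

The table is at the next slot with the orange specimen under the microscope, and the job is handed in (about 10.4 s on the clock).

**What I did:** I pressed the red cap down with the shut fingertips (about 8.4 N, tip at 82.8 mm). With it held down I swung the table clockwise about 20°. Then I lifted off, so the tooth rode under the ring, and pushed the thumb lug slowly until the plunger snapped up by itself. After that I backed off a few millimetres, lifted and moved clear.

**Last checks:**
- **Plunger:** the cap top measured 91–92 mm above the bench, so it is fully up. That height is my evidence for the lock; I did not push the table to test it.
- **Table:** the cap was at about −121°, against about −61° at the start, so it turned 60° to within about 1°.
- **Specimens:** all four were standing in their nests. The orange one measured 5–7° off the microscope axis, but it was only a thin visible sliver (11–15 pixels), so I relied on the cap angle instead.
- **Colour readings:** the two cameras disagreed on some specimen angles, by up to 14° for blue. I put this down to seeing the sides of the specimens.
- **Surroundings:** the jar and brush looked undisturbed. I did not re-measure the wash bottle or the microscope, but the arm kept clear of both, and I saw no unexpected force in the readings.

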